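Park the cutting head of the sheet trimmer

TASK

The cutting head of the small blue sheet trimmer must be parked: hold its yellow locking button down with the fingertips, and while keeping it down push the head along the rail all the way to the stop at the red end cap. Then let go so that the button springs back up and the head stays locked there. Pick nothing up, and leave everything else on the table and on the trimmer where it is.

Things in the scene. Friction and masses are not known exactly. Their poses are not given: they have to be found in the camera images.
- trimmer: Sheet trimmer, fixed to the table: blue bed plate 260 mm (its x, from -154 to +106) by 140 mm (its y, from -100 to +40), 12 mm thick, with an aluminium rail along its x at y = 0. Origin: on the table top, under the middle of the button's path. Its +x axis points from the black end cap to the red one and is the direction in which the head must go. It may lie turned to any heading. Both end caps are 52 mm wide and 38 mm high above the table.
- head (a joint): Travel of the grey cutting head along the rail in m: 0 at the black cap, 0.12 against the stop at the red cap (parked); it starts between 0 and 0.035. The head is 100 mm long and 54 mm wide, its flat deck 40 mm above the table. With the button up it is locked: a tooth under the button stands between bars 8 mm apart (about 1 mm of play). With the button down it slides with about 1 to 2 N. If the button comes up on the way, it locks again at the next bar.
- button (a joint): How far the yellow locking button is pressed, in m: 0 up, 0.007 fully down. Springy: about 2 N to start, 5 N fully down; the head is free from about 0.0047 on.
- button_top (a point): Centre of the top of the yellow locking button, a 40 by 40 mm pad near the red-cap end of the head. It stands 49 mm above the table when up, 42 mm when fully down, so it never sinks below the deck; it is the only part of the head to press.
- push_face (a point): Middle of the upright grey face (50 mm wide, black rubber patch) that rises behind the button, on the black-cap side, to 68 mm above the table. It looks toward the red cap, 26 mm from the button's centre; fingertips on the button can push against it. Behind it the head slopes down to the deck, so it offers no grip.
- park_stop (a point): Middle of the top inner edge of the red end cap, the end stop of the head, 38 mm above the table. The parked head touches it with its end, when the button's centre is 26 mm from this point along the rail.
- marker: White marker with black cap, 135 mm long, 17 mm thick, lying loose on the blue bed beside the rail; origin at its underside. Leave it alone.
- binder_clip: Black binder clip, 36 by 45 mm, 17 mm high, loose on the blue bed beside the rail; origin at its underside. Leave it alone.
- red_tin: Red tin with lid, 91 mm across, 86 mm high, standing to the left; origin at its underside. Leave it alone.
- jar: Slim brown jar with black lid, 45 mm across, 119 mm high, standing to the left; origin at its underside. Leave it alone.
- blue_tin: Blue tin, 68 mm across, 87 mm high, to the right; origin at its underside. Leave it alone.
- portion_cup: Tan portion cup with lid, 56 mm across, 32 mm high, standing by itself to the right, nearer than the rows of cups at the back; origin at its underside. Leave it alone.
- flour_shaker: Light grey flour shaker, 67 mm across, 110 mm high, to the right; origin at its underside. Leave it alone.
- masking_tape: Roll of masking tape lying flat, 96 mm across, 25 mm high, to the right, the one nearer the robot; origin at its underside. Leave it alone.

How it is judged (in metres and radians):
On the way, in this order (a step that is already met when the one before it is completed fails the run):
1. the locking button is pressed down while the head still stands where it was (value of joint button above 0.0042 m and distance of push_face from where it was at the start of the episode below 0.012 m), for 0.05 s.
2. the head reaches the stop at the red cap with the button still held down (value of joint button above 0.0035 m and value of joint head above 0.117 m), for 0.05 s.
At the end, for the whole second after the job is handed in: The head stands at the stop by the red cap (within 3 mm), its button sprung back up (within 1.5 mm) so that it is locked, and every loose thing is within 20 mm of where it was (value of joint head above 0.117 m and value of joint button below 0.0015 m and distance of each of marker, binder_clip, red_tin, jar, blue_tin, portion_cup, flour_shaker, masking_tape from where it was at the start of the episode below 0.02 m); the robot touches nothing.
It fails at once if a loose thing was lifted, carried or pushed away (more than 20 mm) (distance of any of marker, binder_clip, red_tin, jar, blue_tin, portion_cup, flour_shaker, masking_tape from where it was at the start of the episode above 0.02 m).
It also fails if it takes over 38 s, if anything falls off the work surface, if the arm or the gripper's body presses on something with over 40 N, if the wrist force passes 120 N, or if a joint passes its speed limit or range.

ROBOT

A 6-joint arm with a two-finger parallel gripper is mounted at the origin on a cart in front of the work surface, level with it; the furniture and walls round the work are solid. World frame = base frame: x ahead of the robot, y to its left, z up, the work surface at z = 0. Lengths are in m, angles in degrees, forces in N, time in s.
With the tool pointing down it reaches from about 0.325 to 0.775 m from the base axis. Payload 5.5 kg.
Tool frame: the origin (TCP) lies at the centre of the arm's flange, where the gripper is bolted on; the fingertips stand 182 mm ahead of it and the grasp point (between the pads) lies 163 mm ahead of it; z points along the fingers, y is the direction in which the jaws open and shut (so a half turn about z gives the same grasp; the last joint's range is limited). The gripper opens to 88 mm and grips with 3 to 60 N. Pads are 20 mm wide; open, the fingers measure 115 mm over their backs; the gripper's body (75 mm by 178 mm) begins 61 mm behind the grasp point.
Start: joints at [73.7, 5.22, 70.514, -0, 104.267, -3.249], TCP at [0.136, 0.585, 0.405] pointing down, gripper open.
Joint ranges: [-164.24, 164.24], [-49.07, 125.15], [9.68, 141.18], [-86.29, 266.29], [3.28, 154.24], [-151.56, 151.56]. Speed limits (degrees/s): [147.25, 147.25, 172.46, 180, 180, 180].

INTERFACE

Orientations are given as [roll, pitch, yaw] about the fixed x, y, z axes, in that order (R = Rz(yaw) Ry(pitch) Rx(roll)).
In Python, from station import r gives the robot as it stands. The module is installed in compiled form; this text tells all that it offers. Calls block until the motion is done:
- r.reach(position, orientation): joint-space move of the TCP to a pose.
- r.servo_line(position, rotation=None, speed=0.15): straight line of the TCP; rotation=None keeps the orientation; speed is the mean speed in m/s.
- r.move_joints(angles): joint-space move.
- r.let_go() and r.grab(squeeze=None): open the fingers fully, or close them until they stop; squeeze is the grip in N (None keeps the last).
- r.wait(seconds).
- r.inverse_kinematics(position, orientation): joint angles nearest the present ones, or None.
- r.sense(): the state.
- r.snapshot(name): name is "side" or "top" or "wrist"; returns a dict with "frame" (400x640x3 uint8, red, green, blue), "fx", "fy", "cx", "cy" (pixels), "R" (3x3) and "t" (3): a world point X has camera coordinates R X + t. Camera axes: x right, y down, z forward; pixel columns grow to the right and rows downward; lengths in m; the calibration is good to about 2 mm. A picture is of the moment at which its call begins. There is no depth.
A pose or a line that the arm cannot do raises r.IKError and nothing moves.
- r.hand_in(): hands the job in, once; it reports no verdict.
The state is a dict: "clock": time; "joints": joint angles; "joint_vel": joint speeds; "joint_torque": joint torques, N m; "tcp_pos": TCP position; "orientation": TCP orientation; "contact_force": force on the tool from outside, world axes, zero at the start; "torque": the same for the moment, N m; "opening": finger opening in m.
Only numpy, scipy, OpenCV 4.12 (cv2) and the standard library are available. Lean on these libraries where they do the work, as an engineer would, in place of code of your own. Each camera call takes 0.05 s, during which the arm holds its last target.

## Working session

There is one attempt and no reset: what is moved stays moved. The work goes in short steps, each a Python script; the robot and the scene stay as the last script left them, time stands still between calls to the robot, and variables do not carry over. Pictures are saved under pics/ and viewed, and the job is handed in when it is done.

```bash
mkdir -p pics
python3 - <<'E'
from station import r
import cv2,pickle
d={}
for n in("side","top","wrist"):
    s=r.snapshot(n);d[n]=s;cv2.imwrite(f"pics/{n}0.png",s["frame"][:,:,::-1])
    print(n,s["fx"],s["cx"],s["cy"],s["R"],s["t"])
pickle.dump(d,open("s0.pkl","wb"))
print(r.sense())
E
```

```text
side 448.90793484081087 321.47487400855846 201.3193080630061 [[ 0.83081061 -0.55654319 -0.00366108]
 [-0.20261284 -0.29632171 -0.9333496 ]
 [ 0.51836451  0.77617854 -0.35895002]] [-0.50494739  0.14590731  1.48856058]
top 407.167902175049 318.86148301250176 199.3413326203878 [[-0.01846406 -0.99968703 -0.01687944]
 [-0.98788046  0.02084305 -0.15381081]
 [ 0.15411449  0.0138349  -0.98795613]] [-0.07616655  0.54969979  1.16650639]
wrist 339.63280115984855 310.6586444657976 195.54522993434136 [[ 0.22604129  0.97411693 -0.00124329]
 [ 0.93579889 -0.21679488  0.27799355]
 [ 0.27052868 -0.06400149 -0.96058214]] [-0.59985905 -0.03348326  0.3895134 ]
{'clock': 0.15, 'joints': array([ 7.36976481e+01,  5.25411765e+00,  7.05665482e+01, -1.80231240e-03,
        1.04267812e+02, -3.24891191e+00]), 'joint_vel': array([-0.03031668, -0.07535027, -0.16184364, -0.00703425,  0.04495089,
       -0.05464422]), 'joint_torque': array([ 1.99000264e-03, -4.47047138e+01, -4.06905234e+01,  6.99110376e-02,
        2.74263817e-02, -1.34860934e-04]), 'tcp_pos': array([0.1355381 , 0.58453848, 0.40375172]), 'orientation': array([-1.79911566e+02, -3.26976585e-03,  1.66946115e+02]), 'contact_force': array([ 1.03891814, -1.37111347,  0.59145408]), 'torque': array([-0.01529576,  0.00368129,  0.02799689]), 'opening': 0.08802308786301075}
```

View pics/top0.png

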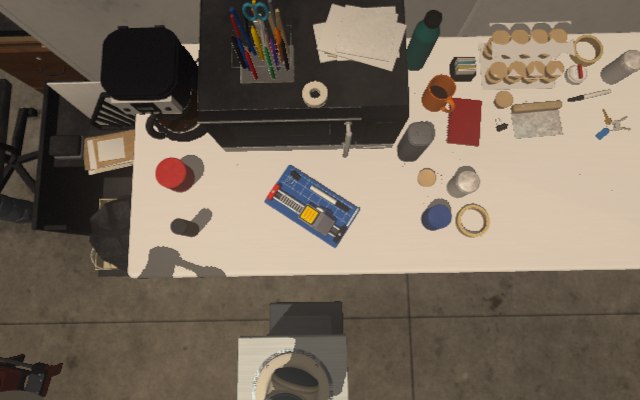

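View pics/side0.png

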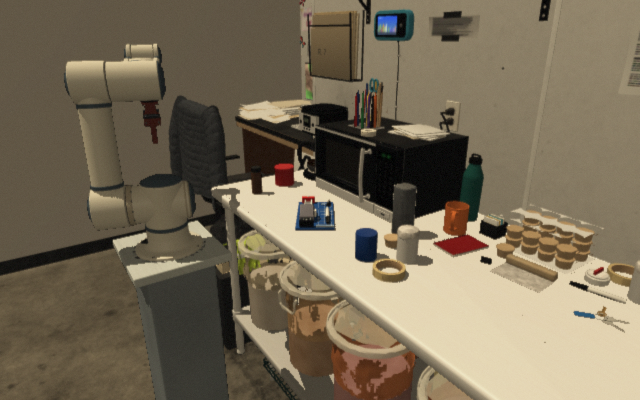

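View pics/wrist0.png

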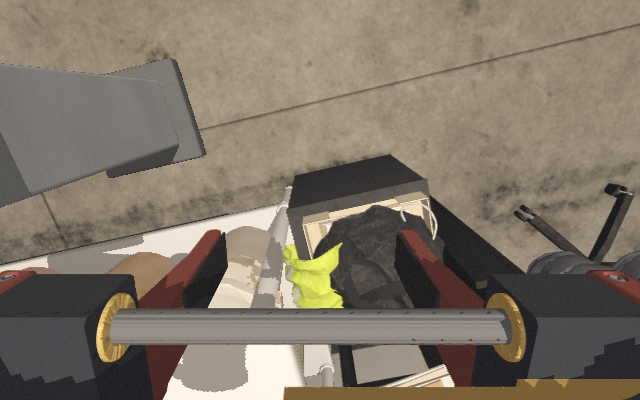

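The top view shows the trimmer around (312,205): yellow button at about (310,214), red cap at (272,191), head pointing up-left. Now I'll measure it.

```bash
cat > h.py <<'E'
import numpy as np,cv2
def ray(s,uv,z):
    R=np.array(s["R"]);t=np.array(s["t"]);c=-R.T@t
    d=R.T@np.array([(uv[0]-s["cx"])/s["fx"],(uv[1]-s["cy"])/s["fy"],1.])
    return c+d*(z-c[2])/d[2]
def proj(s,X):
    p=np.array(s["R"])@X+np.array(s["t"]);return np.array([s["fx"]*p[0]/p[2]+s["cx"],s["fy"]*p[1]/p[2]+s["cy"]])
def blobs(s,lo,hi,box,mn=15):
    h=cv2.cvtColor(s["frame"],cv2.COLOR_RGB2HSV);m=cv2.inRange(h,lo,hi)
    k=np.zeros_like(m);x0,y0,x1,y1=box;k[y0:y1,x0:x1]=m[y0:y1,x0:x1]
    cs,_=cv2.findContours(k,cv2.RETR_EXTERNAL,cv2.CHAIN_APPROX_NONE)
    return [c for c in cs if cv2.contourArea(c)>mn]
E
python3 - <<'E'
import pickle;from h import *
s=pickle.load(open("s0.pkl","rb"))["top"]
b=(255,155,370,255)
for nm,lo,hi,z in(("yel",(20,120,120),(35,255,255),.049),("red",(0,120,90),(8,255,255),.038),("blue",(100,120,50),(125,255,255),.012)):
    for c in blobs(s,lo,hi,b):
        m=cv2.minAreaRect(c);M=cv2.moments(c);u=(M['m10']/M['m00'],M['m01']/M['m00'])
        print(nm,u,cv2.contourArea(c),m,ray(s,u,z).round(4));print(np.array([ray(s,p,z)[:2] for p in cv2.boxPoints(m)]).round(4).tolist())
im=s["frame"][150:260,250:375,::-1];cv2.imwrite("pics/top0z.png",cv2.resize(im,None,fx=5,fy=5,interpolation=cv2.INTER_CUBIC))
E
```

```text
yel (308.9077380952381, 214.39583333333334) 168.0 ((308.8846130371094, 214.4230499267578), (13.590154647827148, 13.590154647827148), 33.6900634765625) [ 0.5029 -0.0571  0.049 ]
[[0.4978, -0.0293], [0.5308, -0.0519], [0.5078, -0.0848], [0.475, -0.0621]]
red (272.9365079365079, 191.50793650793648) 73.5 ((273.076904296875, 191.3845977783203), (5.547001838684082, 16.641006469726562), 33.6900634765625) [0.5753 0.05   0.038 ]
[[0.5598, 0.0703], [0.6013, 0.0426], [0.5916, 0.0288], [0.5502, 0.0565]]
blue (339.80341880341877, 222.65811965811963) 19.5 ((339.7359619140625, 222.5224609375), (9.433980941772461, 4.76999044418335), 32.0053825378418) [ 0.4803 -0.1484  0.012 ]
[[0.4825, -0.1324], [0.4946, -0.1403], [0.479, -0.164], [0.4669, -0.156]]
blue (346.505376344086, 218.08602150537632) 15.5 ((346.5, 218.00001525878906), (3.5777084827423096, 5.81377649307251), 26.56505012512207) [ 0.4938 -0.1689  0.012 ]
[[0.4888, -0.16], [0.5044, -0.1683], [0.4993, -0.1778], [0.4837, -0.1695]]
blue (339.625, 213.390625) 32.0 ((339.60003662109375, 213.300048828125), (7.602630615234375, 5.366562843322754), 26.56
[... 1663 characters left out ...]
94117646) 34.0 ((298.3461608886719, 187.2307586669922), (7.488452911376953, 5.547001838684082), 33.6900634765625) [ 0.5919 -0.0243  0.012 ]
[[0.5911, -0.0103], [0.6053, -0.0199], [0.592, -0.0388], [0.5778, -0.0292]]
blue (302.7179487179487, 180.8) 32.5 ((302.6538391113281, 180.7692108154297), (7.488452911376953, 5.547001838684082), 33.6900634765625) [ 0.6113 -0.0382  0.012 ]
[[0.611, -0.0237], [0.6252, -0.0333], [0.6118, -0.0523], [0.5976, -0.0426]]
blue (285.3149847094801, 174.03669724770643) 54.5 ((285.2378234863281, 174.6729736328125), (4.705373764038086, 20.36544418334961), 36.02737808227539) [0.6337 0.0151 0.012 ]
[[0.6108, 0.0397], [0.6618, 0.0026], [0.6527, -0.0091], [0.6019, 0.0281]]
```

View pics/top0z.png

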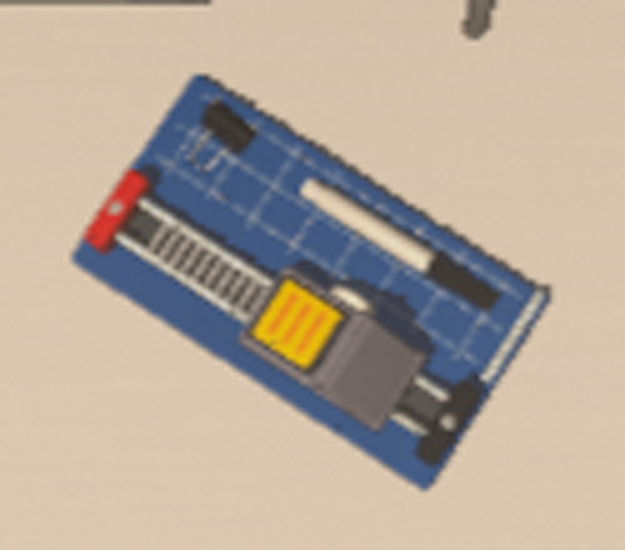

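Run:
```python
import pickle;from h import *
from station import r
D=pickle.load(open("s0.pkl","rb"));s=D["top"]
for uv in((200,143),(300,148),(395,147),(347,156)): print(uv,[ray(s,uv,z)[:2].round(3).tolist() for z in(0,.15,.3)])
h0=np.array([.5029,-.0571]);d=np.array([.0724,.1071]);print(np.hypot(*d),np.degrees(np.arctan2(d[1],d[0])))
w=D["wrist"];print("cam",-np.array(w["R"]).T@w["t"])
for yaw in(146,-34):
  for p in((.5,-.06,.33),(.5,-.06,.225),(.555,.02,.225)): print(yaw,p,r.inverse_kinematics(list(p),[180,0,yaw]))
```

```text
(200, 143) [[0.742, 0.285], [0.696, 0.238], [0.65, 0.191]]
(300, 148) [[0.719, -0.03], [0.675, -0.039], [0.632, -0.048]]
(395, 147) [[0.715, -0.327], [0.672, -0.3], [0.629, -0.273]]
(347, 156) [[0.69, -0.177], [0.65, -0.168], [0.61, -0.159]]
0.12927555840142405 55.941159753570716
cam [0.06155196 0.60200329 0.38272194]
146 (0.5, -0.06, 0.33) [-10.71407872  -9.8537155   92.73689957   0.          97.11681593
 -66.71407872]
146 (0.5, -0.06, 0.225) [-10.71407872  -7.4423284  101.30642865   0.          86.13589975
 -66.71407872]
146 (0.555, 0.02, 0.225) [ -1.44611008   0.67459602  93.51361683   0.          85.81178715
 -57.44611008]
-34 (0.5, -0.06, 0.33) [-1.07140787e+01 -9.85371550e+00  9.27368996e+01 -2.54444375e-14
  9.71168159e+01  1.13285921e+02]
-34 (0.5, -0.06, 0.225) [-1.07140787e+01 -7.44232840e+00  1.01306429e+02 -2.54444375e-14
  8.61358997e+01  1.13285921e+02]
-34 (0.555, 0.02, 0.225) [-1.44611008e+00  6.74596023e-01  9.35136168e+01 -2.54444375e-14
  8.58117871e+01  1.22553890e+02]
```

Run:
```python
from station import r
import cv2,pickle
r.reach([.51,-.05,.38],[180,0,146]); r.grab(10)
s=r.snapshot("wrist");t=r.snapshot("top");pickle.dump((s,t),open("s1.pkl","wb"));cv2.imwrite("pics/wrist1.png",s["frame"][:,:,::-1])
q=r.sense();print(q["clock"],q["tcp_pos"],q["orientation"],q["contact_force"],q["opening"])
```

```text
4.2 [ 0.50999708 -0.05000876  0.37999686] [ 1.79999500e+02 -2.13199217e-04  1.45999136e+02] [ 0.43981542 -0.18241419  0.59277793] 0.00032892424338676275
```

View pics/wrist1.png

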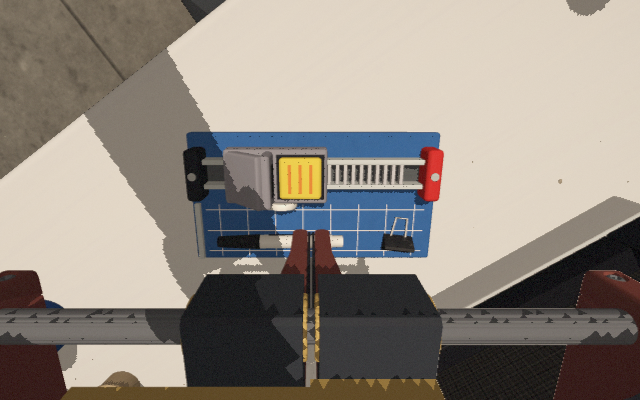

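The wrist view is well aligned: button at (300,178), red cap (431,174), black cap (194,175), with the closed fingertips at (312,235).

Run:
```python
import pickle;from h import *
s,t=pickle.load(open("s1.pkl","rb"))
def cen(lo,hi,box,z,mn):
    c=max(blobs(s,lo,hi,box,mn),key=cv2.contourArea);m=cv2.minAreaRect(c)
    P=np.array([ray(s,p,z)[:2] for p in cv2.boxPoints(m)])
    print(m,P.mean(0).round(4),np.linalg.norm(P-np.roll(P,1,0),axis=1).round(4));return P.mean(0)
b=cen((18,100,100),(35,255,255),(260,140,340,215),.049,50)
c=cen((0,120,90),(8,255,255),(400,130,460,220),.038,50)
k=ray(s,(194,174),.038)[:2]
d=c-k;L=np.hypot(*d);d/=L;n=np.array([-d[1],d[0]]);print("caps",k,c,L,"ang",np.degrees(np.arctan2(d[1],d[0])))
print("btn->cap along",(c-b)@d,"lateral",(b-c)@n)
```

```text
((300.0, 177.5), (41.0, 42.0), 90.0) [ 0.5017 -0.0558] [0.0394 0.0386 0.0394 0.04  ]
((429.8126220703125, 173.8581085205078), (22.383094787597656, 52.80045700073242), 6.170175075531006) [0.571  0.0484] [0.0224 0.0518 0.0214 0.052 ]
caps [ 0.44317023 -0.14020512] [0.57103898 0.04842668] 0.22788676606715888 ang 55.8676419098614
btn->cap along 0.12517045238828778 lateral -0.001054385265712575
```

Run:
```python
from station import r
import numpy as np,cv2
b=np.array([.502,-.0562]);a=np.radians(55.9);d=np.array([np.cos(a),np.sin(a)])
p=b-.009*d
r.servo_line([*p,.26],[180,0,145.9],speed=.15)
r.servo_line([*p,.235],speed=.08); r.wait(.1)
f0=r.sense()["contact_force"];print(f0)
for z in(.231,.229,.227,.2255,.2245,.2238,.2232,.2226):
    r.servo_line([*p,z],speed=.03);r.wait(.1);q=r.sense();f=q["contact_force"]-f0
    print(z,q["tcp_pos"].round(4),f.round(2))
    if f[2]>9 or np.hypot(*f[:2])>8: break
for n in("wrist","side"):
    s=r.snapshot(n);cv2.imwrite(f"pics/{n}2.png",s["frame"][:,:,::-1])
print(r.sense()["clock"])
```

```text
[-0.15110894  0.16771533  0.16381257]
0.231 [ 0.4971 -0.0637  0.2314] [ 0.96 -0.39  1.65]
0.229 [ 0.4971 -0.0637  0.2293] [ 0.77 -0.63  2.15]
0.227 [ 0.4971 -0.0637  0.2272] [1.73 0.37 2.8 ]
0.2255 [ 0.4971 -0.0637  0.2257] [ 2.79 -0.95  4.44]
0.2245 [ 0.4971 -0.0637  0.2247] [ 2.5  -1.34  5.29]
0.2238 [ 0.4971 -0.0637  0.2243] [ 2.46 -0.79  6.23]
0.2232 [ 0.497  -0.0637  0.2242] [0.68 0.41 9.55]
8.3
```

View pics/wrist2.png

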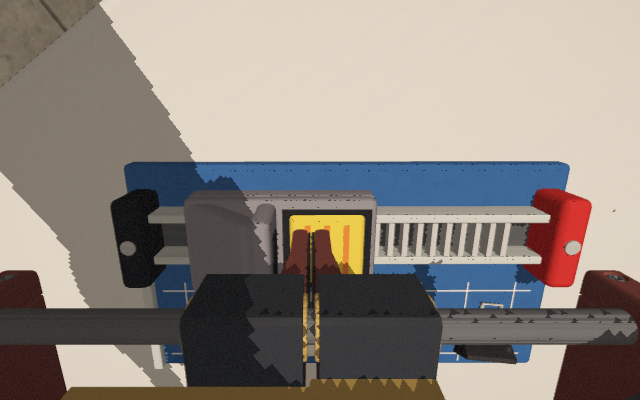

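The fingertips are on the pad and the button bottoms out at tip height 42 mm, as the task says it should. Next I'll push along the rail until the stop shows in the force.

Run:
```python
from station import r
import numpy as np,cv2
b=np.array([.502,-.0562]);a=np.radians(55.9);d=np.array([np.cos(a),np.sin(a)]);n=np.array([-d[1],d[0]])
p=b-.009*d;f0=np.array([-.15,.17,.16])
for L in [.01,.03,.05,.07,.08]+list(np.arange(.084,.112,.002)):
    r.servo_line([*(p+L*d),.2232],speed=.05);r.wait(.05);q=r.sense();f=q["contact_force"]-f0
    print(round(L,3),((q["tcp_pos"][:2]-p)@d).round(4),q["tcp_pos"][2].round(4),"along",(f[:2]@d).round(1),"lat",(f[:2]@n).round(1),"z",f[2].round(1))
    if f[:2]@d<-11 or f[2]>20 or f[2]<4: break
for k in("wrist","side","top"):
    s=r.snapshot(k);cv2.imwrite(f"pics/{k}3.png",s["frame"][:,:,::-1])
print(r.sense()["clock"])
```

```text
0.01 0.0103 0.2242 along 0.1 lat -0.8 z 8.6
0.03 0.0303 0.2243 along 0.3 lat -1.3 z 8.0
0.05 0.0503 0.2243 along 0.8 lat 0.5 z 8.8
0.07 0.0703 0.2242 along 0.6 lat -0.4 z 9.0
0.08 0.0803 0.2243 along 0.3 lat -0.3 z 8.1
0.084 0.0843 0.2243 along 1.1 lat -0.1 z 9.7
0.086 0.0861 0.2242 along 0.9 lat 0.3 z 9.3
0.088 0.0881 0.2242 along 0.6 lat 0.1 z 8.6
0.09 0.09 0.2242 along -0.3 lat 0.0 z 7.3
0.092 0.0921 0.2242 along -0.6 lat -1.2 z 8.5
0.094 0.094 0.2242 along -0.0 lat -0.8 z 8.8
0.096 0.096 0.2242 along -0.5 lat -0.6 z 8.5
0.098 0.0974 0.2242 along -2.8 lat -0.5 z 10.1
0.1 0.0989 0.2242 along -6.9 lat -0.4 z 11.9
0.102 0.1007 0.2242 along -8.0 lat 0.9 z 11.5
0.104 0.1027 0.2241 along -8.1 lat 0.0 z 11.5
0.106 0.1046 0.2242 along -7.7 lat -0.2 z 10.6
0.108 0.1066 0.2241 along -8.5 lat 0.2 z 11.7
0.11 0.1086 0.2242 along -7.9 lat -0.2 z 11.6
15.25
```

View pics/wrist3.png

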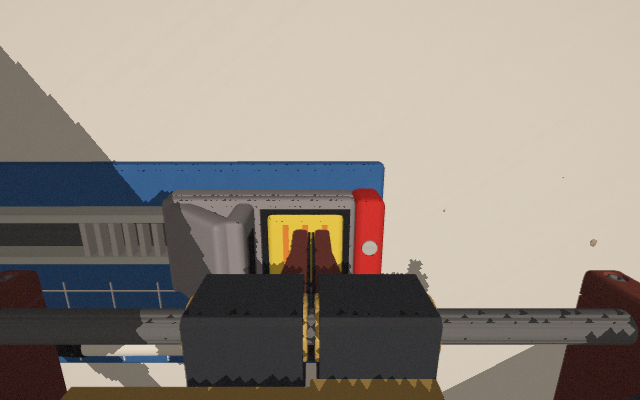

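Run:
```python
import cv2
a=cv2.imread("pics/wrist3.png")[170:290,150:400];cv2.imwrite("pics/w3z.png",cv2.resize(a,None,fx=3,fy=3))
```

```text
(no output)
```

View pics/w3z.png

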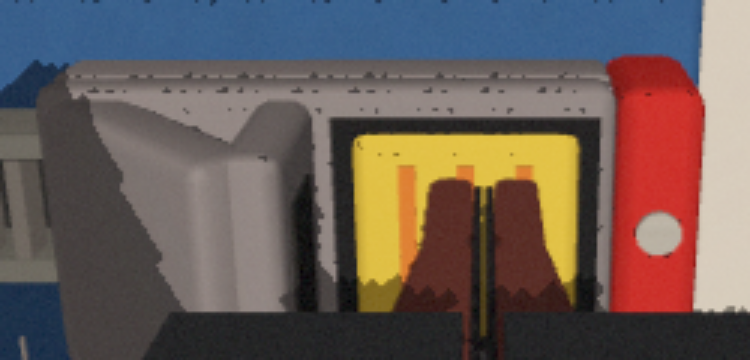

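The head end is flush against the red cap, and the fingers have begun to slip on the pad with about 8 N, so it is at the stop. I'll lift straight up, then check.

Run:
```python
from station import r
import numpy as np,cv2,pickle
from h import *
p=r.sense()["tcp_pos"]
r.servo_line([p[0],p[1],.25],speed=.06)
a=np.radians(55.9);d=np.array([np.cos(a),np.sin(a)])
q=np.array([p[0],p[1]])-.03*d
r.servo_line([*q,.38],speed=.15);r.wait(.2)
s=r.snapshot("wrist");t=r.snapshot("top");cv2.imwrite("pics/wrist4.png",s["frame"][:,:,::-1]);cv2.imwrite("pics/top4.png",t["frame"][140:270,130:500,::-1].repeat(2,0).repeat(2,1))
pickle.dump((s,t),open("s4.pkl","wb"))
y=max(blobs(s,(18,100,100),(35,255,255),(200,100,450,260),50),key=cv2.contourArea)
P=np.array([ray(s,v,.049)[:2] for v in cv2.boxPoints(cv2.minAreaRect(y))]);b=P.mean(0);print(b,np.linalg.norm(P-np.roll(P,1,0),axis=1),"moved",(b-[.5017,-.0558])@d)
print(r.sense()["clock"],r.sense()["contact_force"])
```

```text
[0.55570596 0.02396331] [0.03945428 0.03863156 0.03948511 0.03997901] moved 0.09632668046440707
17.1917 [0.00792646 0.0727618  0.3720625 ]
```

View pics/wrist4.png

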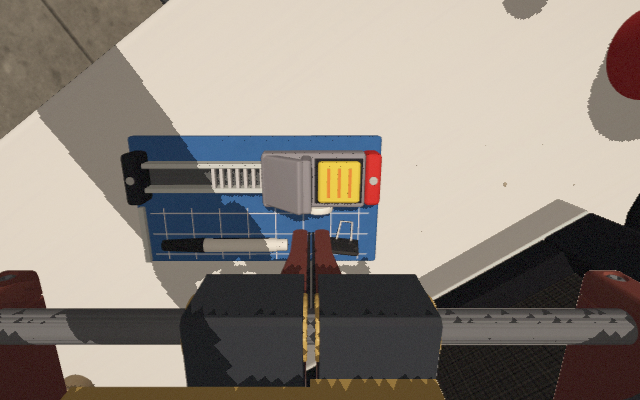

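View pics/top4.png

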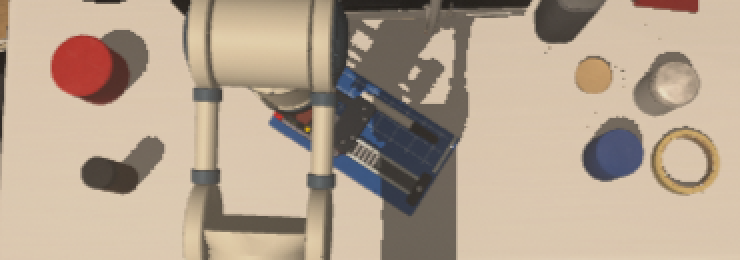

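The pad's apparent size matches the button being up, and the head is flush with the red cap (pad moved 96 mm). The marker, clip and other items look unmoved. The hand is clear, so I'm handing in.

Run:
```python
from station import r
r.hand_in();print(r.sense()["clock"])
```

```text
the job is handed in; nothing more can be done
the job is handed in; nothing more can be done
```

I parked the cutting head at the red end cap with the button released, and handed the job in shortly after 17.2 s on the robot's clock. No verdict was reported.

**What I did:** I pressed the yellow button fully down with the closed fingertips. Contact ended at a tip height of 42 mm with about 9 N. I then pushed the head along the rail. The resistance rose to about 8 N and the fingers began to slip on the pad, which I took as the stop. After that I lifted straight off.

**Last checks:**
- **Head:** the pad moved 96 mm, and the pictures show the head end flush against the red cap.
- **Button:** after release, the pad's size in the picture matches the raised height.
- **Contact:** the gripper is well clear, with no force reading beyond noise.
- **Loose things:** the marker, clip, tins, jar, cup, shaker and tape look unmoved, judged by eye only.

**What disagreed or was inferred:**
- **Pushing:** friction on the pad probably moved the head; I saw no clear sign that the fingertips reached the push face.
- **Travel:** my first estimate from the cameras was about 89–93 mm. I put the difference down to the cap's side face being counted in its measured centre.
- **Final position:** the wrist camera puts the pad about 29 mm from the cap centre, which fits only after the same correction. The flush contact and the force at the stop are the stronger evidence that the head is parked.

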